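# Lift the sample kiwi with the tongs

### The arm

A 6-joint arm with a two-finger parallel gripper is mounted at the origin on a cart in front of the work surface, level with it; the furniture and walls round the work are solid. World frame = base frame: x ahead of the robot, y to its left, z up, the work surface at z = 0. Lengths are in m, angles in rad, forces in N, time in s.
With the tool pointing down it reaches from about 0.325 to 0.9 m from the base axis. Payload 6.1 kg.
Tool frame: the origin (TCP) lies midway between the tips of the shut fingers; the grasp point (between the pads) lies 19 mm behind it; z points along the fingers, y is the line along which they close (so a half turn about z gives the same grasp; the last joint's range is limited). The gripper opens to 85 mm and grips with 20 to 120 N. Pads are 22 mm wide; open, the fingers measure 114 mm over their backs; the gripper's body (76 mm by 85 mm) begins 54 mm behind the grasp point. The pads swing forward as they close: fully open they stand 13 mm farther back than shut.
Start: joints at [1.19, 0.22, 1.526, -0, 1.395, -0.126], TCP at [0.158, 0.605, 0.231] pointing down, gripper open.
Joint ranges: [-2.98, 2.98], [-0.91, 2.08], [0.09, 2.57], [-1.24, 4.39], [0.2, 2.65], [-2.68, 2.68]. Speed limits (rad/s): [2.57, 2.57, 3.01, 3.14, 3.14, 3.14].

### API

Orientations are given as [roll, pitch, yaw] about the fixed x, y, z axes, in that order (R = Rz(yaw) Ry(pitch) Rx(roll)).
In Python, from plant import movep, move_l, set_joints, gripper_to, hold, inverse_kinematics, observe, get_image, get_calibration, Unreachable, job_done gives the robot as it stands. Calls block until the motion is done:
- movep(position, orientation): joint-space move of the TCP to a pose.
- move_l(position, feed=0.15, rotation=None, max_force=None): straight line of the TCP; rotation=None keeps the orientation; feed is the mean speed in m/s. With max_force (N) it stops when the force on the tool has changed by that much, and returns True; else False.
- set_joints(angles): joint-space move.
- gripper_to(opening, f_grip=None): finger opening in m; f_grip is the grip in N (None keeps the last); returns when the fingers have stopped.
- hold(seconds).
- inverse_kinematics(position, orientation): joint angles nearest the present ones, or None.
- observe(): the state.
- get_image(name): name is "scene" or "top"; returns (picture, depth): 400x640x3 uint8, red, green, blue; 400x640 float32, m along the optical axis (not along the pixel's ray), 0 where there is no reading.
- get_calibration(name): a dict with "intrinsics" (3x3 intrinsics, pixels), "dist_coeffs" ([k1, k2, p1, p2, k3] as OpenCV has them; the pictures are not rectified), "world_from_camera" (4x4, takes a point from camera to world coordinates). Camera axes: x right, y down, z forward; pixel columns grow to the right and rows downward; lengths in m; the calibration is good to about 2 mm. A picture is of the moment at which its call begins. get_calibration takes no time and is no camera call.
A pose or a line that the arm cannot do raises Unreachable and nothing moves.
- job_done(): hands the job in; it is judged then, once.
The state is a dict: "time_s": time; "q": joint angles; "joint_velocities": joint speeds; "joint_torque": joint torques, N m; "eef_pos": TCP position; "tcp_rot": TCP orientation; "ft_force": force on the tool from outside, world axes, zero at the start; "torque": the same for the moment, N m; "opening": finger opening in m; "grasp_force": force on a finger pad.
Only numpy, scipy, OpenCV 4.12 (cv2) and the standard library are available. Lean on these libraries where they do the work, as an engineer would, in place of code of your own. Each camera call takes 0.05 s, during which the arm holds its last target. There are 200 camera calls.

### The job

The kiwi on the taller of the two stands is the laboratory sample and must not be touched by the gripper: pick up the spring tongs by their two black grip plates, close their jaws on that kiwi and lift it off its stand. Carry it over to the square metal tray and finish while still holding it in the tongs, still and well clear above the middle of the tray (at least a hand's breadth, 10 cm, over the table). Do not put it down or let go, and leave the kiwi on the low stand and the other things on the table where they are.

Things in the scene. Friction and masses are not known exactly. Their poses are not given: they have to be found in the camera images.
- tongs: steel spring tongs with two black grip plates, 200 mm long, 30 high, 0.12 kg, lying flat on the table. Origin: underside of the round spring head (closed rear end); x along the mid-plane to the jaws, y across, z up. Two arms hinged at the head open and close sideways. At rest 66 mm over the plates, 96 mm between the jaws; with the plates at about 40 mm the jaws grip the sample kiwi
- tongs_grip (a point): point midway between the black grip plates, 100 mm ahead of the head, 15 mm above the tongs' underside. The plates are 44 mm long (along x), 30 high (the full height of the tongs), stand across y, and are taken from outside, from above; pressed in by 4 to 6 mm each they carry the tongs with the jaws still open
- tongs_jaws (a point): point midway between the jaws, 177 mm ahead of the head (77 mm ahead of tongs_grip), 15 mm above the underside. The jaws are 24 mm high (3 to 27 mm above the underside) and reach from 162 to 198 mm ahead of the head; 104 mm over their outsides at rest
- tongs_left: the tongs' arm on the +y side; origin on its hinge, 11 mm to the side of the head's centre; x forward at rest, turned about z towards -y by its closing angle, 0 to 0.25 rad; sprung open with 14 N m/rad, about 1.4 N at the grip plate per mm pushed in. 1 mm in at the plate brings the jaw 1.75 mm in. Grip with 40 N or more to hold the kiwi
- tongs_right: the tongs' arm on the -y side, the mirror image of the left one
- tall_stand: fixed aluminium stand, foot 72 mm across, thin stem, small round cup on top 46 mm across; its kiwi rests on the cup's rim, 92 mm above the table. Origin: centre of the foot on the table
- low_stand: the same stand, but its kiwi rests at 47 mm; carries the kiwi to be left alone
- sample_tray: fixed square open metal tray, 140 x 140 mm, 25 high. Origin: centre of its underside on the table
- sample_kiwi: the kiwi on the tall stand, 49 x 72 x 44 mm, about 0.085 kg; origin at its underside, its long axis is its own y, lying within 0.3 rad of the world's x at the start, so that it can be taken across its waist by tongs that point to +x
- sample_kiwi_mid (a point): centre of that kiwi, 22 mm above its underside
- other_kiwi_mid (a point): centre of the kiwi on the low stand (50 x 68 x 48 mm)
- roll_tape: roll of packing tape lying flat, 104 mm across, 48 high, at the left; to be left alone
- flask: upright vacuum flask, 67 mm across, 222 high, at the left; to be left alone
- stamp: upright wooden rubber stamp, 30 x 56 mm, 71 high, near the front edge; to be left alone
- snips: secateurs lying flat, 176 mm long, 19 high, at the back right; to be left alone
Not all that is in view belongs to the job. What is shaped like the sample_kiwi but blue or orange is not meant.

How it is judged:
On the way, in this order (a step that is already met when the one before it is completed fails the run):
1. the tongs are held up by the grip plates (height (world z) of tongs above 0.03 m and contact force between the fingers and tongs above 1 N), for 0.2 s.
2. the sample kiwi is clear of its stand between both jaws (contact force between each of tongs_left, tongs_right and sample_kiwi above 0.3 N and height (world z) of sample_kiwi_mid above 0.135 m and contact force between sample_kiwi and tall_stand below 0.05 N), for 0.2 s.
At the end, for the whole second after the job is handed in: The sample kiwi is gripped by both jaws, its centre over 0.10 m above the table and within 45 mm of the tray's centre line, still (0.03 m/s, 0.3 rad/s), carried by the tongs alone, which the fingers hold; the other kiwi and the bystanders are within 30 mm of their starts (contact force between each of tongs_left, tongs_right and sample_kiwi above 0.3 N and contact force between the fingers and tongs above 1 N and contact force between each of the arm, the fingers and sample_kiwi below 0.1 N and contact force between sample_kiwi and sample_tray below 0.05 N and height (world z) of sample_kiwi_mid above 0.1 m and horizontal distance between sample_kiwi_mid and sample_tray below 0.045 m and linear speed of sample_kiwi below 0.03 m/s and angular speed of sample_kiwi below 0.3 rad/s and distance of each of other_kiwi_mid, roll_tape, flask, stamp, snips from where it was at the start of the episode below 0.03 m); the arm keeps its last pose, push and grip.
It fails at once if the gripper or arm touches the sample kiwi (contact force between any of the fingers, the arm and sample_kiwi above 0.3 N).
It fails at once if the kiwi on the low stand is moved (distance of other_kiwi_mid from where it was at the start of the episode above 0.03 m).
It fails at once if a bystander is moved (distance of any of roll_tape, flask, stamp, snips from where it was at the start of the episode above 0.03 m).
It also fails if it takes over 48 s, if anything falls off the work surface, if the arm or the gripper's body presses on something with over 40 N, if the wrist force passes 120 N, or if a joint passes its speed limit or range.

## Working session

There is one attempt and no reset: what is moved stays moved. The work goes in short steps, each a Python script; the robot and the scene stay as the last script left them, time stands still between calls to the robot, and variables do not carry over. Pictures are saved under pics/ and viewed, at most 10 in all, crops included, and the job is handed in when it is done.

```bash
ls && mkdir -p pics && python3 - <<'E'
from plant import *
import cv2,numpy as np
for n in("scene","top"):
    im,d=get_image(n); cv2.imwrite(f"pics/{n}0.png",im[:,:,::-1]); np.savez(f"{n}0.npz",im=im,d=d)
    c=get_calibration(n); print(n,np.round(c["intrinsics"],1).tolist(),c["dist_coeffs"],np.round(c["world_from_camera"],3).tolist())
s=observe();print(s["time_s"],s["tcp_rot"],s["opening"])
E
```

```text
pics
scene [[500.0, 0.0, 324.4], [0.0, 500.0, 197.7], [0.0, 0.0, 1.0]] [-0.07134197  0.          0.          0.          0.        ] [[0.44, -0.492, 0.751, -0.505], [-0.898, -0.229, 0.376, -0.512], [-0.013, -0.84, -0.543, 0.88], [0.0, 0.0, 0.0, 1.0]]
top [[467.4, 0.0, 329.2], [0.0, 467.4, 199.7], [0.0, 0.0, 1.0]] [-0.07519906  0.          0.          0.          0.        ] [[0.028, -0.982, 0.185, 0.256], [-0.999, -0.031, -0.013, 0.037], [0.019, -0.184, -0.983, 1.774], [0.0, 0.0, 0.0, 1.0]]
0.1 [-3.13989513e+00 -2.22387245e-04  2.88679306e+00] 0.08560835754872141
```

View pics/scene0.png

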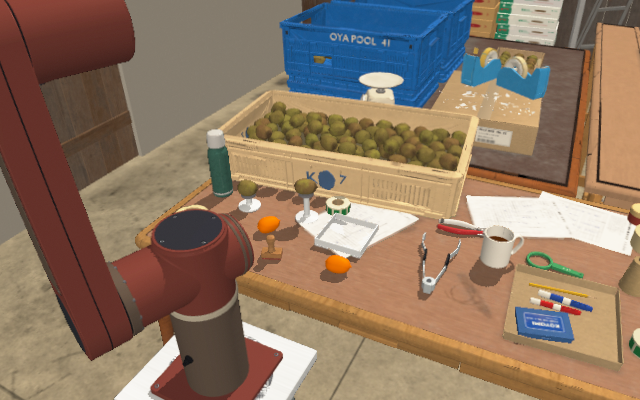

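View pics/top0.png

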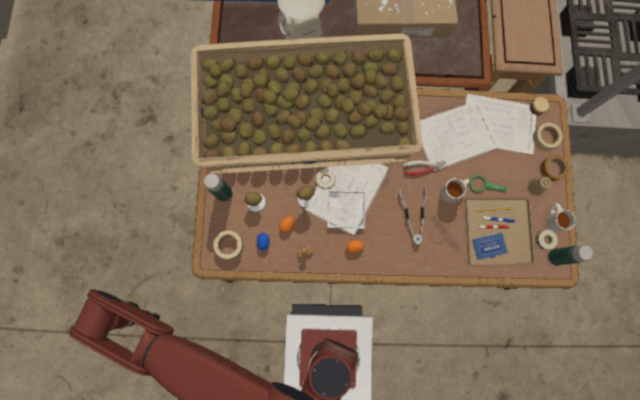

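The scene picture shows the tongs at (428,265) with the head towards the robot, the tall-stand kiwi at (305,187) and the low-stand kiwi at (247,188). In the top picture the tongs' head is at (418,240), the jaws near (403,190) and (423,190), and the tray at (346,210).

Things that could be taken for the sample kiwi, by top pixel:
- (306,193): kiwi on the tall stand
- (254,199): kiwi on the low stand
- (287,224) and (355,246): orange decoys
- (263,241): blue decoy
- The crate kiwis

I choose (306,193) and will check it in a close crop with the measured heights.

```bash
cat > h.py <<'E'
import cv2,numpy as np
from plant import *
def cloud(n,d):
    c=get_calibration(n);K=np.array(c["intrinsics"],float);D=np.array(c["dist_coeffs"],float);T=np.array(c["world_from_camera"])
    v,u=np.mgrid[:400,:640]
    p=cv2.undistortPoints(np.stack([u.ravel(),v.ravel()],1).astype(float)[:,None],K,D)[:,0].reshape(400,640,2)
    P=np.dstack([p*d[...,None],d])
    return P@T[:3,:3].T+T[:3,3]
def ray(n,uv,z):
    c=get_calibration(n);T=np.array(c["world_from_camera"])
    p=cv2.undistortPoints(np.array([[uv]],float),np.array(c["intrinsics"],float),np.array(c["dist_coeffs"],float))[0,0]
    r=T[:3,:3]@np.array([p[0],p[1],1]);o=T[:3,3]
    return o+r*(z-o[2])/r[2]
E
python3 - <<'E'
from h import *
t=np.load("top0.npz");im,d=t["im"],t["d"]
P=cloud("top",d)
for n,uv in dict(table=(300,265),low=(254,199),tall=(306,193),head=(418,240),jl=(403,190),jr=(423,190),tray=(346,210),stamp=(306,250),tape=(228,245),flask=(212,183),roll=(326,180),crateedge=(300,160),snips=(425,168),mug=(455,190)).items():
    print(n,np.round(P[uv[1],uv[0]],3))
hsv=cv2.cvtColor(im,cv2.COLOR_RGB2HSV)
for n,(x0,y0,x1,y1) in dict(tall=(290,180,320,208),low=(240,185,268,212)).items():
    m=cv2.inRange(hsv,(15,90,20),(40,255,140)); k=np.zeros_like(m);k[y0:y1,x0:x1]=m[y0:y1,x0:x1]
    q=P[k>0];print(n,len(q),np.round(np.median(q,0),3),np.round(q[:,2].max(),3),cv2.minAreaRect(cv2.findNonZero(k)))
    z=q[:,2]; print(np.round(np.percentile(z,[5,50,95]),3))
# tongs points with height 12..45mm
reg=np.zeros(im.shape[:2],bool);reg[180:250,395:432]=1
m=reg&(P[...,2]>.012)&(P[...,2]<.05)
q=P[m];print("tongs",len(q),np.round(q.min(0),3),np.round(q.max(0),3))
reg=np.zeros(im.shape[:2],bool);reg[185:235,320:372]=1
m=reg&(P[...,2]>.015)&(P[...,2]<.035);print("tray",m.sum(),cv2.minAreaRect(P[m][:,:2].astype(np.float32)))
c=cv2.resize(im[175:255,385:445],None,fx=6,fy=6,interpolation=cv2.INTER_CUBIC)
c2=cv2.resize(im[170:250,285:375],None,fx=4.8,fy=6,interpolation=cv2.INTER_CUBIC)
cv2.imwrite("pics/c1.png",np.hstack([c,c2])[:,:800,::-1])
s=np.load("scene0.npz")["im"]
cv2.imwrite("pics/c2.png",cv2.resize(s[150:300,225:475],None,fx=3.2,fy=3.2,interpolation=cv2.INTER_CUBIC)[...,::-1])
E
```

```text
table [ 0.336  0.115 -0.001]
low [0.567 0.289 0.089]
tall [0.588 0.098 0.126]
head [ 0.441 -0.326  0.028]
jl [ 0.638 -0.274 -0.003]
jr [ 0.639 -0.352  0.004]
tray [ 0.551 -0.053  0.004]
stamp [0.387 0.092 0.075]
tape [ 0.403  0.392 -0.002]
flask [0.594 0.416 0.219]
roll [0.666 0.027 0.006]
crateedge [0.709 0.125 0.129]
snips [ 0.729 -0.362 -0.002]
mug [ 0.631 -0.463  0.057]
tall 174 [0.591 0.101 0.13 ] 1.774 ((305.0, 192.0), (12.0, 16.0), 90.0)
[0.121 0.13  0.137]
low 168 [0.571 0.296 0.087] 1.774 ((252.5, 198.0), (12.0, 15.0), 90.0)
[0.074 0.087 0.096]
tongs 233 [ 0.426 -0.356  0.012] [ 0.652 -0.254  0.04 ]
tray 184 ((0.5626189708709717, -0.04680148512125015), (0.19333508610725403, 0.16152140498161316), 89.78514099121094)
```

View pics/c1.png

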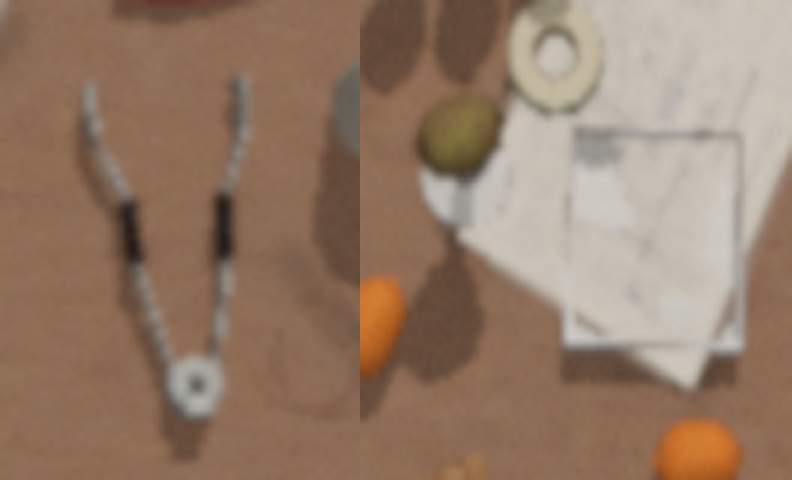

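View pics/c2.png

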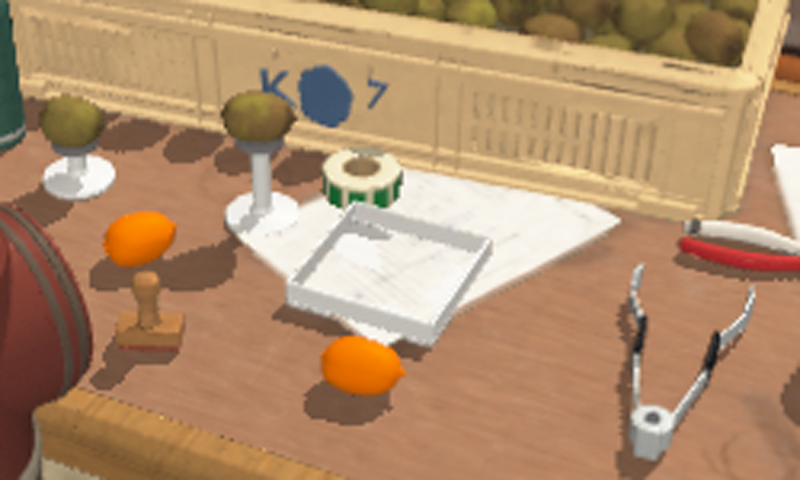

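The crop confirms that the thing at (306,193) is the green-brown kiwi on the long-stemmed stand, with its top at z≈0.137. The other stand's kiwi top is at 0.096. The tongs point roughly along +x, with the plates at about (406.7,213.3) and (422.5,212.8). I still need the kiwi's axis, because the top view looks wider across y than the text says.

```bash
python3 - <<'E'
from h import *
t=np.load("top0.npz");im,d=t["im"],t["d"];P=cloud("top",d)
hsv=cv2.cvtColor(im,cv2.COLOR_RGB2HSV)
# black plates
k=np.zeros((400,640),np.uint8);k[200:226,400:430]=(hsv[200:226,400:430,2]<60)*255
n,l,s,c=cv2.connectedComponentsWithStats(k)
pl=[]
for i in range(1,n):
    if s[i,4]>6: pl.append(c[i]);print("plate",c[i],s[i],np.round(ray("top",c[i],.027),4))
head=ray("top",(417.8,239.2),.03);tips=[ray("top",a,.025) for a in((400,189.2),(425.5,187.5))]
print("head",head,"tips",tips)
m=np.mean(tips,0)-head;print("yaw tips",np.arctan2(m[1],m[0]),np.linalg.norm(m))
for s_ in [(285+(a-360)/4.8,170+b/6) for a,b in((573,130),(742,133),(745,348),(562,345))]: print("tray corner",np.round(ray("top",s_,.025),3))
for nm,(x0,y0,x1,y1) in dict(top=(288,176,324,210),scene=(285,165,325,200)).items():
    i2=np.load(nm+"0.npz")["im"];h2=cv2.cvtColor(i2,cv2.COLOR_RGB2HSV)[y0:y1,x0:x1]
    P2=cloud(nm,np.load(nm+"0.npz")["d"])[y0:y1,x0:x1]
    mk=((h2[...,0]>=17)&(h2[...,0]<=45)&(h2[...,1]>70)).astype(np.uint8)
    if nm=="scene": mk&=(P2[...,2]>.07)&(P2[...,0]<.66)
    mk=cv2.morphologyEx(mk,cv2.MORPH_OPEN,np.ones((3,3),np.uint8))
    n,l,s,c=cv2.connectedComponentsWithStats(mk);i=1+np.argmax(s[1:,4]);mk=(l==i).astype(np.uint8)
    M=cv2.moments(mk,True);cx,cy=M["m10"]/M["m00"]+x0,M["m01"]/M["m00"]+y0
    w,V=np.linalg.eigh(np.array([[M["mu20"],M["mu11"]],[M["mu11"],M["mu02"]]])/M["m00"])
    print(nm,s[i],(cx,cy),"axes px",4*np.sqrt(w),V[:,1],np.round(ray(nm,(cx,cy),.114),4))
    a=ray(nm,(cx-V[0,1]*5,cy-V[1,1]*5),.114)-ray(nm,(cx+V[0,1]*5,cy+V[1,1]*5),.114);print("dir",a,np.linalg.norm(a)/10*1000,"mm/px")
    big=cv2.resize(i2[y0:y1,x0:x1],None,fx=10,fy=10,interpolation=cv2.INTER_NEAREST);ct,_=cv2.findContours(cv2.resize(mk,None,fx=10,fy=10,interpolation=cv2.INTER_NEAREST),0,2);cv2.drawContours(big,ct,-1,(255,0,0),1)
    big=cv2.copyMakeBorder(big,0,360-big.shape[0],0,400-big.shape[1],0);
    globals()[nm]=big
cv2.imwrite("pics/k.png",np.hstack([top,scene])[...,::-1])
E
```

```text
plate [406.21428571 213.5       ] [405 209   3   9  14] [ 0.5405 -0.2813  0.027 ]
plate [421.625  212.6875] [421 208   2  10  16] [ 0.5455 -0.3405  0.027 ]
head [ 0.44344554 -0.32459272  0.03      ] tips [array([ 0.63463709, -0.25788382,  0.025     ]), array([ 0.6445701 , -0.35682856,  0.025     ])]
yaw tips 0.0876455280108166 0.19697736172875172
tray corner [0.616 0.013 0.025]
tray corner [ 0.619 -0.122  0.025]
tray corner [ 0.481 -0.126  0.025]
tray corner [0.478 0.018 0.025]
top [ 10  10  15  13 159] (305.20754716981133, 192.0943396226415) axes px [12.51384424 16.26064475] [-0.91957149  0.39292274] [0.5935 0.1017 0.114 ]
dir [ 0.01557388 -0.03272962  0.        ] 3.6246019052181047 mm/px
scene [ 10  13  21  16 281] (304.9288256227758, 185.8861209964413) axes px [16.3006402  22.00276296] [-0.99872062 -0.05056798] [0.5894 0.0993 0.114 ]
dir [ 0.00983193 -0.02798072  0.        ] 2.965784085725351 mm/px
```

View pics/k.png

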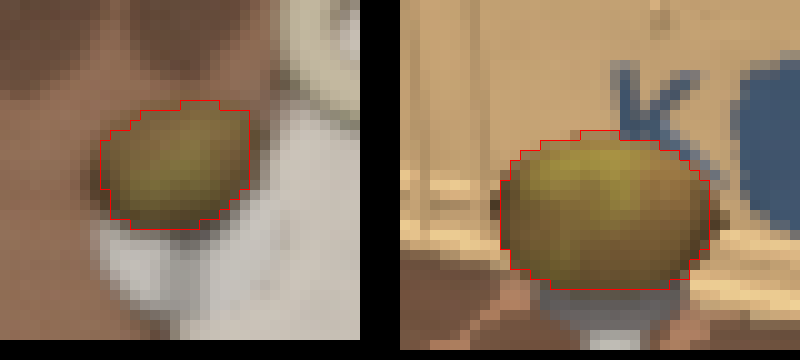

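The top view shows the kiwi about 18 px across in u and 13 px in v, roughly 65 x 47 mm. That puts its long axis mostly along world y, which contradicts the text. I'll check it independently with the depth points of both cameras before relying on either.

```bash
python3 - <<'E'
from h import *
A={}
for nm in("top","scene"):
    ds=[];
    for _ in range(6): im,d=get_image(nm);ds.append(np.where(d>0,d,np.nan))
    A[nm]=cloud(nm,np.nanmedian(ds,0))
for k,(c,zl) in dict(tall=((.592,.1),.104),low=((.57,.293),.06)).items():
    for use in(("top",),("scene",),("top","scene")):
        Q=np.concatenate([A[n].reshape(-1,3) for n in use]);Q=Q[~np.isnan(Q).any(1)]
        Q=Q[(np.hypot(*(Q[:,:2]-c).T)<.055)&(Q[:,2]>zl)&(Q[:,2]<.15)]
        e=[np.ptp(np.percentile(Q[:,:2]@[np.cos(a),np.sin(a)],[1,99]))*1000 for a in np.deg2rad(np.arange(-90,90,15))]
        print(k,use,len(Q),"ctr",np.round((Q.min(0)+Q.max(0))/2,3),Q[:,2].max().round(3),"ext",np.round(e).astype(int))
E
```

```text
tall ('top',) 206 ctr [0.591 0.099 0.126] 0.14 ext [61 63 63 59 56 50 47 45 46 52 55 59]
tall ('scene',) 274 ctr [0.588 0.098 0.12 ] 0.135 ext [61 64 63 60 56 48 39 34 35 42 51 56]
tall ('top', 'scene') 480 ctr [0.59  0.098 0.122] 0.14 ext [64 64 63 61 56 52 48 46 48 52 56 59]
low ('top',) 196 ctr [0.572 0.296 0.08 ] 0.097 ext [59 61 59 58 54 51 48 46 47 51 54 58]
low ('scene',) 247 ctr [0.567 0.295 0.077] 0.094 ext [58 60 61 57 52 47 40 36 38 43 49 54]
low ('top', 'scene') 443 ctr [0.571 0.296 0.079] 0.097 ext [61 62 61 57 55 51 50 48 48 51 56 58]<stdin>:6: RuntimeWarning: All-NaN slice encountered
```

Depth from both cameras agrees. The kiwi's long axis lies at about 108° from +x, nearly along world y (63 mm against 46 mm), so the text's statement about it doesn't hold here. I'll grip it across its waist with tongs pointing at yaw ≈108°, coming from the free tray side, and check reach for the whole path first.

```bash
cat >> h.py <<'E'
pi=np.pi
KIWI=np.array([.591,.100]);YT=np.deg2rad(108);DIR=np.array([np.cos(YT),np.sin(YT)])
TRAY=np.array([.549,-.054])
GRIP=np.array([.543,-.3125]);YG=.10
E
python3 - <<'E'
from h import *
for off in(0,pi,-pi):
    for nm,p,y in (("pick",[*GRIP,.15],YG),("pickdown",[*GRIP,.002],YG),("kiwi",[*(KIWI-.077*DIR),.10],YT),("kiwiup",[*(KIWI-.077*DIR),.22],YT),("tray",[*(TRAY-.077*DIR),.2],YT)):
        q=inverse_kinematics(p,[pi,0,(y+off+pi)%(2*pi)-pi]);print(off,nm,None if q is None else np.round(q,2))
E
```

```text
0 pick [-0.65  0.29  1.6  -0.    1.25  0.82]
0 pickdown [-0.65  0.48  1.66 -0.    1.    0.82]
0 kiwi [-0.08  0.32  1.66  0.    1.16 -0.4 ]
0 kiwiup [-0.08  0.21  1.57  0.    1.37 -0.4 ]
0 tray [-0.35  0.15  1.66  0.    1.33 -0.67]
3.141592653589793 pick [-0.65  0.29  1.6   0.    1.25 -2.32]
3.141592653589793 pickdown [-0.65  0.48  1.66  0.    1.   -2.32]
3.141592653589793 kiwi None
3.141592653589793 kiwiup None
3.141592653589793 tray [-0.35  0.15  1.66 -0.    1.33  2.47]
-3.141592653589793 pick [-0.65  0.29  1.6   0.    1.25 -2.32]
-3.141592653589793 pickdown [-0.65  0.48  1.66  0.    1.   -2.32]
-3.141592653589793 kiwi None
-3.141592653589793 kiwiup None
-3.141592653589793 tray [-0.35  0.15  1.66 -0.    1.33  2.47]
```

```bash
python3 - <<'E'
from h import *
p=observe()["eef_pos"]
move_l([p[0],p[1],.33],feed=.25)
movep([*GRIP,.30],[pi,0,YG])
gripper_to(.085,40)
move_l([*GRIP,.06],feed=.25)
s=observe();print(s["time_s"],s["eef_pos"],s["opening"])
im,d=get_image("scene");i2,_=get_image("top")
a=cv2.resize(im[190:330,370:510],(560,560),interpolation=cv2.INTER_CUBIC)
cv2.imwrite("pics/g1.png",a[...,::-1])
E
```

```text
6.0333 [ 0.54411627 -0.31334311  0.06176592] 0.08502997383091679
```

View pics/g1.png

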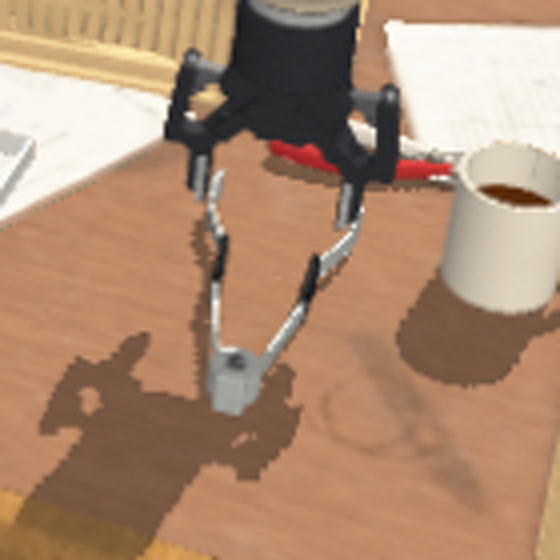

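The picture shows the open fingers above the plates (crop about (200,175) and (345,210)), straddling both arms evenly. Now I descend, squeeze to about 56 mm and lift.

```bash
python3 - <<'E'
from h import *
hit=move_l([*GRIP,.002],feed=.06,max_force=12)
s=observe();print(hit,s["eef_pos"],s["ft_force"])
gripper_to(.055,40)
s=observe();print("closed",s["opening"],s["grasp_force"],s["eef_pos"][2],s["ft_force"])
if not hit and s["grasp_force"]>1:
    move_l([*GRIP,.10],feed=.08)
    hold(.4);s=observe();print("up",s["time_s"],s["opening"],s["grasp_force"],s["eef_pos"],s["ft_force"])
im,d=get_image("scene");np.savez("scene1.npz",im=im,d=d);t,dt=get_image("top");np.savez("top1.npz",im=t,d=dt)
cv2.imwrite("pics/g2.png",cv2.resize(im[150:310,370:530],(560,560),interpolation=cv2.INTER_CUBIC)[...,::-1])
E
```

```text
False [ 0.54343096 -0.31279667  0.00257567] [ 0.14854199 -0.63238093  0.67986834]
closed 0.05538373786355817 9.413881748914719 0.0037326269641289704 [-1.12972995  0.9962516   5.19111839]
up 9.4333 0.05494696554599958 7.691417634487152 [ 0.54296159 -0.3124533   0.09985726] [-0.42871229  0.37890891 -0.62159598]
```

View pics/g2.png

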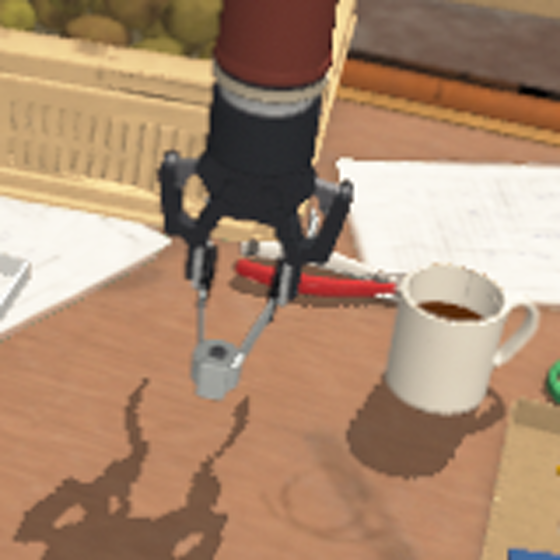

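The tongs hang level in the fingers, with the head at crop (215,365). I'll measure the head's pose relative to the TCP.

```bash
python3 - <<'E'
from h import *
for nm in("scene","top"):
    f=np.load(nm+"1.npz");P=cloud(nm,f["d"])
    m=(abs(P[...,0]-.443)<.03)&(abs(P[...,1]+.322)<.03)&(P[...,2]>.06)&(P[...,2]<.2)
    q=P[m];print(nm,len(q),np.round(np.median(q,0),4))
    if len(q):
        t=q[q[:,2]>np.percentile(q[:,2],60)];print(np.round([t.min(0),t.max(0),np.median(t,0)],4))
    # jaws, ahead of the grip
    m=(P[...,0]>.60)&(P[...,0]<.68)&(P[...,1]>-.38)&(P[...,1]<-.24)&(P[...,2]>.06)&(P[...,2]<.16);q=P[m]
    print(" jaws",len(q),np.round(q.min(0),3) if len(q) else "",np.round(q.max(0),3) if len(q) else "")
E
```

```text
scene 228 [ 0.4329 -0.3247  0.1202]
[[ 0.419  -0.3382  0.1214]
 [ 0.467  -0.3042  0.1297]
 [ 0.4386 -0.3223  0.1234]]
 jaws 19 [ 0.614 -0.348  0.112] [ 0.645 -0.263  0.125]
top 0 [nan nan nan]
 jaws 23 [ 0.602 -0.269  0.099] [ 0.637 -0.262  0.129]
  return _methods._mean(a, axis=axis, dtype=dtype,
  ret = um.true_divide(
```

```bash
python3 - <<'E'
from h import *
move_l([*GRIP,.25],feed=.25)
T=KIWI-.077*DIR
movep([*T,.25],[pi,0,YT])
hold(.3)
hit=move_l([*T,.104],feed=.08,max_force=6)
hold(.3)
s=observe();print(hit,s["time_s"],s["eef_pos"],T,s["ft_force"],s["opening"],s["grasp_force"])
o=[]
im,d=get_image("scene");np.savez("scene2.npz",im=im,d=d)
t,dt=get_image("top");np.savez("top2.npz",im=t,d=dt)
a=cv2.resize(im[130:230,260:360],(400,400),interpolation=cv2.INTER_CUBIC);b=cv2.resize(t[160:230,280:350],(400,400),interpolation=cv2.INTER_CUBIC)
cv2.imwrite("pics/k1.png",np.hstack([a,b])[...,::-1])
E
```

```text
False 14.1667 [0.61487233 0.02677222 0.10417997] [0.61479431 0.02676865] [-0.83036955  0.39771491 -0.96721064] 0.055156545591783374 7.685636132955551
```

View pics/k1.png

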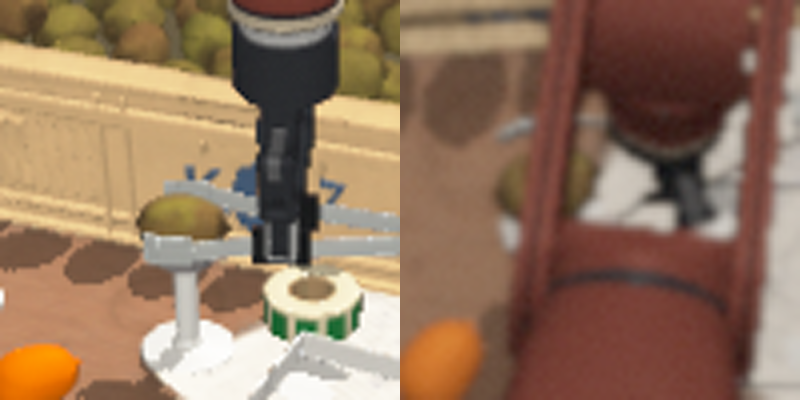

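The scene crop shows the jaws straddling the kiwi, near jaw at about (145–230, 245) and far jaw at about (170–240, 195), with the fingers about 35 px clear of it. I close now and lift gently.

```bash
python3 - <<'E'
from h import *
T=KIWI-.077*DIR
gripper_to(.048,60);gripper_to(.043,60);gripper_to(.030,60)
hold(.3);s=observe();print("closed",s["opening"],s["grasp_force"],s["ft_force"])
if s["opening"]>.036:
    move_l([*T,.21],feed=.06);hold(.3)
s=observe();print(s["time_s"],s["eef_pos"],s["opening"],s["grasp_force"],s["ft_force"])
im,d=get_image("scene");np.savez("scene3.npz",im=im,d=d)
cv2.imwrite("pics/k2.png",cv2.resize(im[100:230,250:380],(520,520),interpolation=cv2.INTER_CUBIC)[...,::-1])
E
```

```text
closed 0.03852205395286776 60.05392787934397 [-0.21578377  0.32786897 -1.59207172]
17.4667 [0.61474759 0.02676769 0.20990062] 0.038600060054938455 60.191554809352965 [ 0.43380217 -0.38286222 -0.62697788]
```

View pics/k2.png

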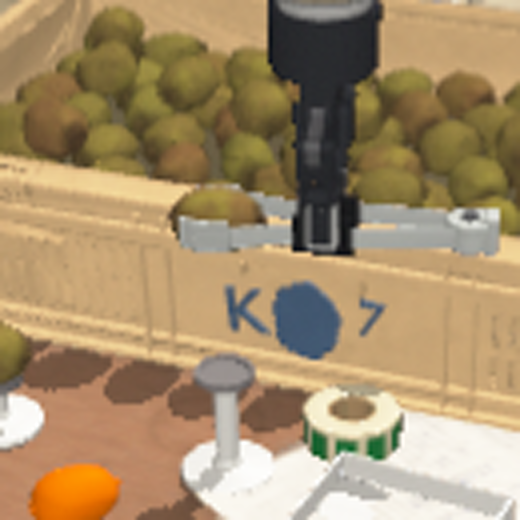

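The kiwi is held between the jaws at crop (215,220) and the empty cup shows at (225,375). I carry it over the tray.

```bash
python3 - <<'E'
from h import *
T=TRAY-.077*DIR
move_l([*T,.20],feed=.10);hold(1.0)
s=observe();print(s["time_s"],s["eef_pos"],s["opening"],s["grasp_force"])
im,d=get_image("scene");P=cloud("scene",d);hsv=cv2.cvtColor(im,cv2.COLOR_RGB2HSV)
m=(hsv[...,0]>=15)&(hsv[...,0]<=45)&(hsv[...,1]>90)&(np.hypot(P[...,0]-TRAY[0],P[...,1]-TRAY[1])<.07)&(P[...,2]>.12)
q=P[m];print("kiwi pts",len(q),np.round(np.median(q,0),3),np.round((q.min(0)+q.max(0))/2,3) if len(q) else "")
cv2.imwrite("pics/end.png",cv2.resize(im[110:270,225:425],(700,560),interpolation=cv2.INTER_CUBIC)[...,::-1])
E
```

```text
20.2667 [ 0.57277302 -0.12724939  0.19998798] 0.03835438752518694 60.18797639939294
kiwi pts 213 [ 0.54  -0.058  0.223] [ 0.554 -0.071  0.305]
```

View pics/end.png

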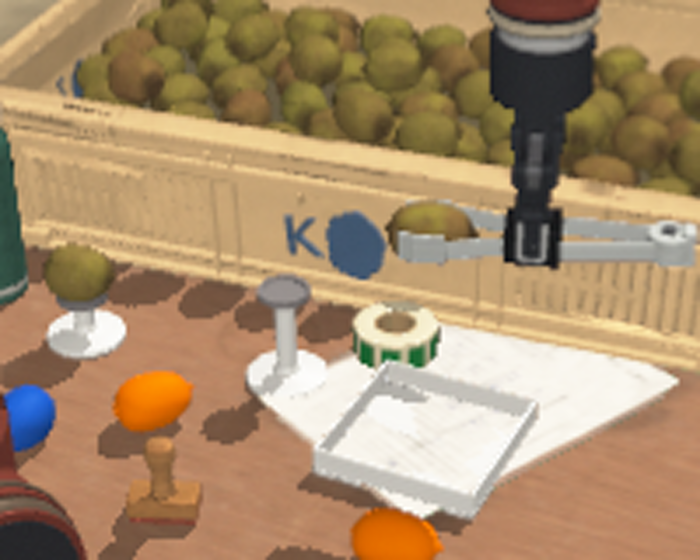

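The kiwi is held at crop (430,225), and its measured points centre near (0.54, -0.06, 0.22). That is within about 1 cm of the tray's centre at (0.549, -0.054). The low-stand kiwi and the bystanders in view are unmoved, so I hand the job in.

```bash
python3 -c "
from plant import *
print(job_done())"
```

```text
the job is handed in; nothing more can be done
None
```

I handed the job in with the sample kiwi held still in the tongs about 0.2 m above the middle of the tray; the pass/fail result was not shown. The kiwi's long axis measured about 108° from +x, not within 0.3 rad of x as the task says, so I took it with the tongs pointing roughly towards +y.

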